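# Find the socket that fits the jig's nut

## Robot

A 7-joint arm with a two-finger parallel gripper is mounted at the origin on the work surface. World frame = base frame: x ahead of the robot, y to its left, z up, the work surface at z = 0. Lengths are in m, angles in degrees, forces in N, time in s.
With the tool pointing down it reaches from about 0.425 to 0.875 m from the base axis. Payload 4.7 kg.
Tool frame: the origin (TCP) lies on the centre line of the jaws, within the pads' length; the fingertips stand 8 mm ahead of it and the grasp point (between the pads) lies 11 mm behind it; z points along the fingers, y is the direction in which the jaws open and shut (so a half turn about z gives the same grasp; the last joint's range is limited). The gripper opens to 87 mm and grips with 3 to 60 N. Pads are 19 mm wide; open, the fingers measure 117 mm over their backs; the gripper's body (75 mm by 190 mm) begins 51 mm behind the grasp point.
Start: joints at [73.574, 18.392, -4.016, 83.108, 1.295, 78.541, -3.26], TCP at [0.193, -0.621, 0.231] pointing down, gripper open.
Joint ranges: [-163.93, 163.93], [-17.29, 119.83], [-79.2, 71.16], [3.27, 140.29], [-89.18, 269.18], [5.43, 117.66], [-154.24, 154.24]. Speed limits (degrees/s): [147.25, 147.25, 180, 180, 180, 180, 180].

## Interface

Orientations are given as [roll, pitch, yaw] about the fixed x, y, z axes, in that order (R = Rz(yaw) Ry(pitch) Rx(roll)).
In Python, from cell import env gives the robot as it stands. The module is installed in compiled form; this text tells all that it offers.
- The arm moves only by the tool move_arm, never from a script. Its argument "steps" is a list of rows, each a list of 2 entries, a list of its own where there are three numbers: the shift along the tool's x, y, z in m, then the turn about the tool's z in rad. A call has 1 to 20 rows; each row is the pose to reach, as a shift and turn from the pose commanded when the call began, along the tool's axes at that moment; what a row does not reach only later rows make up. A row lasts 1/8 s, in which the tool goes at most 62.5 mm and 10.7 degrees, less where a joint would pass 70% of its speed; a pose out of reach is approached as far as the arm can. A call with a gripper value outside its range is refused whole. "hand" is the closure, from -1 (fully open) to 1 (shut), set as the call begins (left out, the last holds). The fingers move at their own pace and stop on an object; "squeeze" is the grip in N (left out, the last holds). Time passes only in rows, so rows that repeat a pose let the fingers close. It gives the time, the measured TCP pose, the force and the opening at its end, in the units of the state.
- env.get_obs(): the state, without advancing time (a new reading comes with each control period).
- env.read_camera(name): name is "scene" or "top" or "wrist"; returns (picture, depth): 400x640x3 uint8, red, green, blue; 400x640 float32, m along the optical axis (not along the pixel's ray), 0 where there is no reading.
- env.calibration(name): a dict with "intrinsics" (3x3 intrinsics, pixels), "position" and "orientation" of the camera in the world; the wrist camera has in their place "mount" (4x4, takes a point from camera to tool coordinates, whose origin is the TCP and whose axes are the flange's). Camera axes: x right, y up, looking along -z (the intrinsics and any distortion apply to the point x, -y, -z); pixel columns grow to the right and rows downward; lengths in m; the calibration is good to about 2 mm. A picture is of the moment at which its call begins: read the wrist's pose just before it. calibration takes no time and is no camera call.
- env.sign_off(): hands the job in, once; it reports no verdict.
Trained networks look in the newest picture that a camera, given by its name, has taken for a name from the list of things; names that differ only in an ending like _2 or _b are one class to them, and where a whole thing is asked for, a point or a joint stands for the part that bears it (a point fixed in the world has none). Each returns a list of dicts, best first, with "conf" (0 to 1); they miss things now and then, are a little off and sometimes report something else, mostly with a low value. They report only what shows in the picture. A call takes as long as a camera call. They do not tell look-alikes from the thing itself.
- env.cut_out(camera, query): "region" (400x640 bool, what is visible of it) and "uv" ([column, row] in pixels, amid what is visible of it).
The state is a dict: "time_s": time; "qpos": joint angles; "joint_velocities": joint speeds; "effort": joint torques, N m; "tool_pos": TCP position; "tool_rot": TCP orientation; "force": force on the tool from outside, world axes, zero at the start; "wrist_torque": the same for the moment, N m; "grip_width": finger opening in m.
Only numpy, scipy, OpenCV 4.12 (cv2) and the standard library are available. Lean on these libraries where they do the work, as an engineer would, in place of code of your own. Each camera call takes 0.05 s, during which the arm holds its last target. There are 200 camera calls.

## Task

Try the three look-alike sockets on the hex nut of the clamping jig until you find the one that slides all the way down over the nut, and finish with that one fully seated, upright, and still gripped in the fingers: do not let go of it. Stand any socket that does not fit back on the bench top, mouth down and clear of the jig, and leave the glue bottle, mallet and try square where they are.

Things in the scene. Friction and masses are not known exactly. Their poses are not given: they have to be found in the camera images.
- nut_top (a point): Fixed hex nut, 24 mm across flats, 16 mm high (upper 4 mm tapers to 21.6 mm), on a washer 40 mm wide; a 12 mm stud stands 5 mm out of it. Point: centre of its top, 57 mm above the bench, 16 mm above the washer; z up, x at a flat's middle. The fitting socket, flats within 9 degrees of the nut's, slides down until its underside rests on the washer; the others stop on the nut's top.
- jig: Clamping jig, fixed to the bench, that carries the nut at its centre: plywood base 120 (x) x 200 (y) x 18 mm, two wooden laths along y (top at 30 mm), a dark steel strap 110 x 50 mm along x (top at 38 mm), washer top at 41 mm. Origin at the centre of its underside; its axes are parallel to the nut's.
- socket_a_mid (a point): One of three look-alike loose steel sockets standing mouth down, 0.28 kg: hexagon 38 mm across flats, 52 mm high, then round, 33 mm wide, to 64 mm. Hexagonal mouth, 43 mm deep, in the underside, parallel to the outer flats: 15, 18 or 26 mm across flats, one of each; which is which is unmarked: try. Point: on the axis, 32 mm above the underside; z away from the mouth, x at a flat's middle.
- socket_b_mid (a point): One of three look-alike loose steel sockets standing mouth down, 0.28 kg: hexagon 38 mm across flats, 52 mm high, then round, 33 mm wide, to 64 mm. Hexagonal mouth, 43 mm deep, in the underside, parallel to the outer flats: 15, 18 or 26 mm across flats, one of each; which is which is unmarked: try. Point: on the axis, 32 mm above the underside; z away from the mouth, x at a flat's middle.
- socket_c_mid (a point): One of three look-alike loose steel sockets standing mouth down, 0.28 kg: hexagon 38 mm across flats, 52 mm high, then round, 33 mm wide, to 64 mm. Hexagonal mouth, 43 mm deep, in the underside, parallel to the outer flats: 15, 18 or 26 mm across flats, one of each; which is which is unmarked: try. Point: on the axis, 32 mm above the underside; z away from the mouth, x at a flat's middle.
- glue_bottle: Bystander: white glue bottle, 58 mm in diameter, 150 mm high, standing; origin at the centre of its underside.
- mallet: Bystander: wooden mallet lying on the bench, head 55 x 110 x 70 mm centred 100 mm along +x from the origin, handle along -x to 165 mm, 45 mm high; origin on the bench.
- try_square: Bystander: try square lying on the bench, wooden stock 80 x 22 x 16 mm along x centred on the origin, steel blade 30 mm wide that reaches 120 mm along +y, at x = 25 mm; origin on the bench.
Not all that is in view belongs to the job. What is shaped like the part that bears socket_c_mid but green is not meant.

How it is judged (in metres and radians):
At the end, for the whole second after the job is handed in: The fitting socket is over the nut, underside at most 4 mm above the washer, axis within 4 mm of the nut's and 0.1 rad of vertical, at rest, gripped with over 1 N; the others stand mouth down on the bench (within 0.15 rad of upright, centre 27 to 37 mm high), at rest (((z of socket_a_mid in the frame of nut_top between 0.01 and 0.02 m and horizontal distance between socket_a_mid and nut_top below 0.004 m and angle between socket_a_mid's own z axis and vertical below 0.1 rad and contact force between the fingers and socket_a above 1 N and linear speed of each of socket_a, socket_b, socket_c below 0.02 m/s and angle between each of socket_b_mid, socket_c_mid's own z axis and vertical below 0.15 rad and height (world z) of socket_b_mid between 0.027 and 0.037 m and height (world z) of socket_c_mid between 0.027 and 0.037 m) or (z of socket_b_mid in the frame of nut_top between 0.01 and 0.02 m and horizontal distance between socket_b_mid and nut_top below 0.004 m and angle between socket_b_mid's own z axis and vertical below 0.1 rad and contact force between the fingers and socket_b above 1 N and linear speed of each of socket_b, socket_a, socket_c below 0.02 m/s and angle between each of socket_a_mid, socket_c_mid's own z axis and vertical below 0.15 rad and height (world z) of socket_a_mid between 0.027 and 0.037 m and height (world z) of socket_c_mid between 0.027 and 0.037 m) or (z of socket_c_mid in the frame of nut_top between 0.01 and 0.02 m and horizontal distance between socket_c_mid and nut_top below 0.004 m and angle between socket_c_mid's own z axis and vertical below 0.1 rad and contact force between the fingers and socket_c above 1 N and linear speed of each of socket_c, socket_a, socket_b below 0.02 m/s and angle between each of socket_a_mid, socket_b_mid's own z axis and vertical below 0.15 rad and height (world z) of socket_a_mid between 0.027 and 0.037 m and height (world z) of socket_b_mid between 0.027 and 0.037 m))); the arm keeps its last pose, push and grip.
It fails at once if the glue bottle is pushed more than 30 mm or tipped (distance of glue_bottle from where it was at the start of the episode above 0.03 m or angle between glue_bottle's own z axis and vertical above 0.4 rad).
It fails at once if the mallet is pushed more than 30 mm or tipped (distance of mallet from where it was at the start of the episode above 0.03 m or angle between mallet's own z axis and vertical above 0.4 rad).
It fails at once if the try square is pushed more than 30 mm or tipped (distance of try_square from where it was at the start of the episode above 0.03 m or angle between try_square's own z axis and vertical above 0.4 rad).
It also fails if it takes over 72 s, if anything falls off the work surface, if the arm or the gripper's body presses on something with over 40 N, if the wrist force passes 120 N, or if a joint passes its speed limit or range.

## Working session

There is one attempt and no reset: what is moved stays moved. The work goes in short steps, Python scripts to look and compute and a tool call to move; the robot and the scene stay as the last step left them, time stands still between calls to the robot, and variables do not carry over. Pictures are saved under pics/ and viewed, about 8 in all and at most 12, crops included, and the job is handed in when it is done.

Besides the shell and the picture viewer there is one more tool, called after "Call:" as name([rows], argument=value, ...), one row to a line, values as JSON. move_arm: Moves the arm, as the interface text tells. Its arguments: {"type":"object","properties":{"steps":{"type":"array"},"hand":{"type":"number"},"squeeze":{"type":"number"}},"required":["steps"]}

```bash
mkdir -p pics; cat > h.py <<'E'
import numpy as np, cv2
from cell import env
from scipy.spatial.transform import Rotation as R
def cam(n):
    s=env.get_obs(); c=env.calibration(n); im,d=env.read_camera(n)
    K=np.array(c["intrinsics"])
    if "mount" in c:
        T=np.eye(4);T[:3,:3]=rot(s["tool_rot"]);T[:3,3]=s["tool_pos"]
        T=T@np.array(c["mount"])
    else:
        T=np.eye(4);T[:3,:3]=rot(c["orientation"]);T[:3,3]=c["position"]
    return im,d,K,T,c
def rot(o):
    o=np.array(o)
    return o if o.shape==(3,3) else R.from_euler("xyz",o,degrees=True).as_matrix()
def cloud(d,K,T):
    v,u=np.mgrid[:d.shape[0],:d.shape[1]]
    p=np.stack([(u-K[0,2])/K[0,0]*d,-(v-K[1,2])/K[1,1]*d,-d],-1)
    return p@T[:3,:3].T+T[:3,3]
def save(n,im): cv2.imwrite(f"pics/{n}.png",im[...,::-1])
E
python3 - <<'E'
from h import *
s=env.get_obs(); print({k:s[k] for k in("tool_pos","tool_rot","grip_width","force","time_s")})
for n in("scene","top"):
    im,d,K,T,c=cam(n); print({k:np.round(v,3).tolist() if not isinstance(v,str) else v for k,v in c.items()})
    save(n,im); P=cloud(d,K,T); np.save(n,P); 
    for q in("socket_a_mid","jig","nut_top","glue_bottle","mallet","try_square"):
        for r in env.cut_out(n,q):
            m=r["region"]&(d>0); print(n,q,round(r["conf"],2),np.round(r["uv"]),m.sum(),np.round(np.median(P[m],0),3),np.round(np.percentile(P[m][:,2],97),3))
print(env.calibration("wrist"))
E
```

```text
{'tool_pos': array([ 0.19237353, -0.62033396,  0.2294711 ]), 'tool_rot': array([-1.79892795e+02,  5.50725502e-03,  1.72338431e+01]), 'grip_width': 0.08685278545343536, 'force': array([ 0.63669667,  0.23976141, -0.11830446]), 'time_s': 0.0}
{'intrinsics': [[441.179, 0.0, 317.468], [0.0, 441.179, 196.636], [0.0, 0.0, 1.0]], 'position': [1.353, -0.097, 0.865], 'orientation': [43.768, 0.148, 76.705]}
scene jig 0.83 [343. 183.] 2628 [0.542 0.164 0.028] 0.044
scene nut_top 0.59 [345. 183.] 2560 [0.542 0.165 0.028] 0.044
scene nut_top 0.53 [187. 230.] 467 [ 0.624 -0.245  0.044] 0.066
scene glue_bottle 0.82 [282. 250.] 1081 [ 0.766 -0.036  0.091] 0.151
scene mallet 0.77 [457. 141.] 1578 [0.478 0.509 0.038] 0.074
scene try_square 0.7 [450. 206.] 590 [0.671 0.413 0.008] 0.018
{'intrinsics': [[466.792, 0.0, 314.58], [0.0, 466.792, 198.245], [0.0, 0.0, 1.0]], 'position': [0.49, 0.083, 1.528], 'orientation': [2.957, 1.382, -89.706]}
top socket_a_mid 0.59 [444. 236.] 175 [ 0.449 -0.286  0.058] 0.068
top jig 0.67 [298. 213.] 2296 [0.523 0.169 0.028] 0.044
top nut_top 0.85 [297. 212.] 2287 [0.523 0.17  0.028] 0.044
top glue_bottle 0.59 [360. 141.] 328 [ 0.736 -0.029  0.103] 0.153
top mallet 0.76 [191. 238.] 1442 [0.445 0.512 0.041] 0.077
top try_square 0.78 [219. 171.] 396 [0.666 0.427 0.008] 0.02
{'intrinsics': array([[311.50436003,   0.        , 317.87994881],
       [  0.        , 311.50436003, 201.07709813],
       [  0.        ,   0.        ,   1.        ]]), 'mount': array([[ 7.46468744e-04,  9.67806153e-01,  2.51695634e-01,
         6.87663333e-02],
       [ 9.99999721e-01, -7.29614652e-04, -1.60284804e-04,
         2.23964438e-04],
       [ 2.85162032e-05,  2.51695684e-01, -9.67806428e-01,
        -1.54000065e-01],
       [ 0.00000000e+00,  0.00000000e+00,  0.00000000e+00,
         1.00000000e+00]])}
```

```bash
python3 - <<'E'
import cv2,numpy as np
a=cv2.imread("pics/scene.png");b=cv2.imread("pics/top.png")
b=cv2.resize(b[100:320,150:550],(800,440))
cv2.imwrite("pics/topz.png",b)
E
```

```text
(no output)
```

View pics/scene.png

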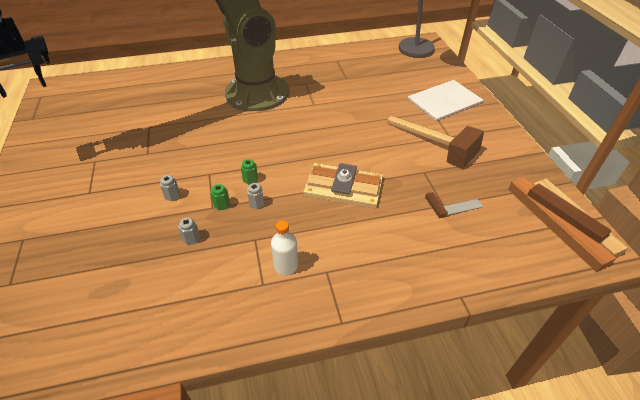

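View pics/topz.png

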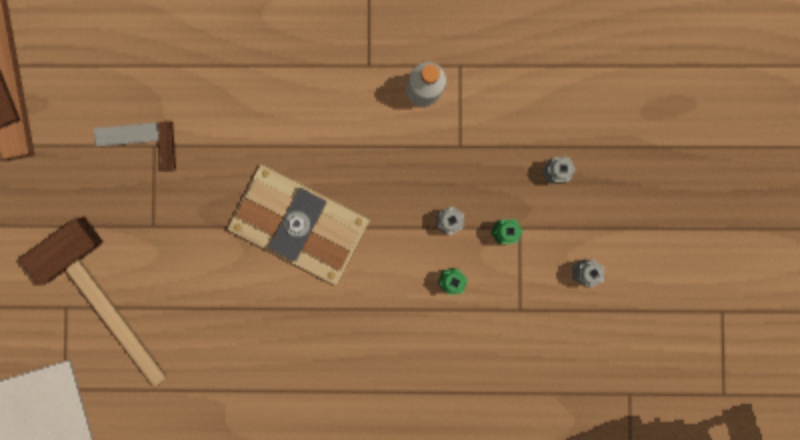

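Grey sockets in scene at (169,188), (189,231), (256,196); green decoys at (220,197), (249,171). The nut is at (345,173). Now to locate them from depth.

```bash
python3 - <<'E'
from h import *
for n in("scene","top"):
    P=np.load(n+".npy"); im=cv2.imread(f"pics/{n}.png")
    m=((P[...,2]>.056)&(P[...,2]<.072)&(P[...,0]>.38)&(P[...,0]<.75)&(P[...,1]>-.4)&(P[...,1]<.1)).astype(np.uint8)
    k,l,st,ce=cv2.connectedComponentsWithStats(m,connectivity=8)
    for i in range(1,k):
        if st[i,4]<15: continue
        q=P[l==i]; print(n,np.round(ce[i]),st[i,4],"mid",np.round((q.max(0)+q.min(0))/2,4),"ext",np.round(np.ptp(q,0),3),"bgr",im[l==i].mean(0).round())
    m=((P[...,2]>.014)&(P[...,2]<.045)&(P[...,0]>.38)&(P[...,0]<.7)&(P[...,1]>.05)&(P[...,1]<.3)).astype(np.uint8)
    q=P[m>0][:,:2].astype(np.float32); r=cv2.minAreaRect(q*1000); print(n,"jig",r)
    m=(P[...,2]>.05)&(P[...,0]>.45)&(P[...,0]<.6)&(P[...,1]>.1)&(P[...,1]<.25); q=P[m]; print("nut",m.sum(),q.mean(0) if m.any() else 0,np.ptp(q,0) if m.any() else 0)
    m=(P[...,2]>.034)&(P[...,0]>.45)&(P[...,0]<.6)&(P[...,1]>.1)&(P[...,1]<.25); q=P[m]; print("strap",m.sum(),cv2.minAreaRect(q[:,:2].astype(np.float32)*1000))
E
```

```text
scene [248. 163.] 92 mid [ 0.4356 -0.078   0.062 ] ext [0.033 0.031 0.011] bgr [ 59. 134.  73.]
scene [167. 180.] 104 mid [ 0.4494 -0.2934  0.0621] ext [0.034 0.032 0.012] bgr [124. 139. 147.]
scene [254. 188.] 109 mid [ 0.5328 -0.0737  0.0618] ext [0.032 0.032 0.011] bgr [125. 143. 152.]
scene [218. 189.] 112 mid [ 0.5153 -0.1643  0.0625] ext [0.031 0.031 0.012] bgr [ 59. 133.  68.]
scene [186. 223.] 138 mid [ 0.6149 -0.2479  0.0626] ext [0.033 0.033 0.013] bgr [125. 141. 149.]
scene jig ((527.2835693359375, 168.93272399902344), (199.84173583984375, 125.04402923583984), 62.88037872314453)
nut 60 [0.5284717  0.16915085 0.05635564] [0.0272708  0.02389927 0.01187532]
strap 525 ((536.00830078125, 185.40603637695312), (105.97574615478516, 116.18623352050781), 53.110897064208984)
top [431. 184.] 90 mid [ 0.6121 -0.2457  0.0626] ext [0.032 0.032 0.013] bgr [110. 119. 123.]
top [375. 210.] 86 mid [ 0.5312 -0.0707  0.0632] ext [0.035 0.031 0.014] bgr [110. 119. 123.]
top [404. 216.] 93 mid [ 0.5114 -0.1614  0.0633] ext [0.031 0.031 0.014] bgr [ 66. 113.  60.]
top [446. 237.] 93 mid [ 0.4481 -0.2912  0.0626] ext [0.034 0.033 0.013] bgr [110. 120. 124.]
top [377. 241.] 93 mid [ 0.4327 -0.0767  0.0627] ext [0.031 0.032 0.013] bgr [ 65. 111.  58.]
top jig ((523.2197265625, 171.68946838378906), (199.86741638183594, 119.5956802368164), 63.13828659057617)
nut 47 [0.52255102 0.17129938 0.05737152] [0.02523757 0.01942038 0.01515505]
strap 530 ((523.3418579101562, 175.24301147460938), (152.955810546875, 115.85784912109375), 82.22930145263672)
```

Call:
move_arm([
  [[0.05,-0.035,0],0],
  [[0.1,-0.07,0],0],
  [[0.15,-0.105,0],0],
  [[0.2,-0.14,0],0],
  [[0.25,-0.175,0],0],
  [[0.3,-0.21,0],0],
  [[0.35,-0.245,0],0],
  [[0.4,-0.28,0],0],
  [[0.45,-0.31,0],0],
  [[0.45,-0.31,0],0],
  [[0.45,-0.31,0],0],
], hand=-1)

```text
time_s: 2.08
tool_pos: [0.5302, -0.192, 0.2304]
tool_rot: [180.0, 0.0, 17.2]
force: [-1.0, -0.3, 0.1]
grip_width: 0.0871
```

```bash
cat >> h.py <<'E'
def socks(n,im,d,K,T,box=(.38,.72,-.4,.3)):
    P=cloud(d,K,T)
    z=P[...,2]; ok=(d>0)&(P[...,0]>box[0])&(P[...,0]<box[1])&(P[...,1]>box[2])&(P[...,1]<box[3])
    k,l,st,ce=cv2.connectedComponentsWithStats((ok&(z>.058)&(z<.072)).astype(np.uint8))
    out=[]
    for i in range(1,k):
        if st[i,4]<40: continue
        q=P[l==i]; c,r=cv2.minEnclosingCircle(q[:,:2].astype(np.float32)*1000)
        # hex shoulder ring at z 0.052: points 10..24 mm from axis
        b=im[l==i].mean(0).round(); c=np.array(c)/1000
        print(n,"px",ce[i].round(),st[i,4],"c",c.round(4),"r",round(r,1),"z",np.median(q[:,2]).round(4),"rgb",b)
        out.append((c,ce[i]))
    return out,P
def delta(x,y,z,yaw):
    s=env.get_obs(); Rm=rot(s["tool_rot"]); d=Rm.T@(np.array([x,y,z])-s["tool_pos"])
    t=-(yaw-s["tool_rot"][2]); t=(t+180)%360-180
    print("time",round(s["time_s"],2),"delta",d.round(4),"turn",np.deg2rad(t).round(4))
E
python3 - <<'E'
from h import *
s=env.get_obs(); print(s["tool_pos"],s["tool_rot"],s["qpos"])
im,d,K,T,c=cam("wrist"); save("w1",im); np.savez("w1",im=im,d=d,T=T,K=K)
socks("w",im,d,K,T)
E
```

```text
[ 0.53019474 -0.19195517  0.23043303] [1.79971713e+02 4.67361392e-02 1.72397647e+01] [ 40.93693387   9.54179298 -26.50242803  94.88413354   4.41073671
  76.62410375 -59.03241621]
w px [394. 127.] 863 c [ 0.6121 -0.2475] r 16.5 z 0.0639 rgb [156. 147. 128.]
w px [208. 153.] 819 c [ 0.5303 -0.074 ] r 16.8 z 0.0639 rgb [72. 67. 57.]
w px [288. 194.] 730 c [ 0.5137 -0.1645] r 16.5 z 0.0639 rgb [36. 78. 35.]
w px [193. 238.] 670 c [ 0.4338 -0.078 ] r 16.6 z 0.0638 rgb [ 49. 121.  53.]
w px [381. 287.] 178 c [ 0.442  -0.2951] r 14.5 z 0.0639 rgb [161. 144. 121.]
```

View pics/w1.png

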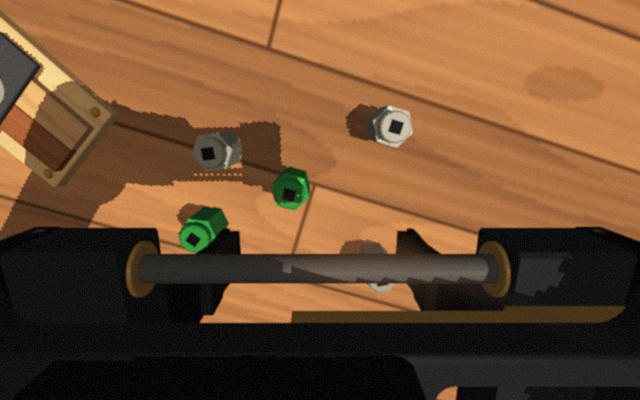

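Grey sockets sit at (394,127), (208,153) in shadow, and (381,287) partly hidden; the greens at (288,190), (205,230) are decoys. I'll fit hexagon yaw from the depth.

```bash
cat >> h.py <<'E'
from scipy.optimize import minimize
def hexfit(P,c,z0=.006,z1=.049,a=.019,zs=(.050,.054)):
    """fit hexagon (centre,yaw of a flat normal mod 60) to side points"""
    r=np.hypot(P[...,0]-c[0],P[...,1]-c[1]); z=P[...,2]
    q=P[(r<.027)&(z>z0)&(z<z1)][:,:2]; sh=P[(r<.027)&(z>zs[0])&(z<zs[1])][:,:2]
    def sd(p,pts):
        w=pts-p[:2]; th=np.arctan2(w[:,1],w[:,0])-p[2]
        k=(th+np.pi/6)%(np.pi/3)-np.pi/6
        return np.hypot(*w.T)*np.cos(k)-a
    def cost(p):
        e=np.abs(sd(p,q)); f=np.maximum(sd(p,sh),0)
        return np.minimum(e,.004).sum()+np.minimum(f,.004).sum()
    best=min((minimize(cost,[c[0],c[1],np.deg2rad(y)],method="Nelder-Mead",options=dict(initial_simplex=[[c[0],c[1],np.deg2rad(y)],[c[0]+.003,c[1],np.deg2rad(y)],[c[0],c[1]+.003,np.deg2rad(y)],[c[0],c[1],np.deg2rad(y+8)]],xatol=1e-5,fatol=1e-6)) for y in range(0,60,10)),key=lambda o:o.fun)
    n=len(q)+len(sh); print("hex c",best.x[:2].round(4),"yaw",(np.rad2deg(best.x[2])%60).round(1),"n",len(q),len(sh),"mean err mm",(best.fun/max(n,1)*1000).round(2))
    return best.x
E
python3 - <<'E'
from h import *
w=np.load("w1.npz"); P=cloud(w["d"],w["K"],w["T"])
for c in((.6121,-.2475),(.5303,-.074),(.446,-.292)): hexfit(P,c)
for n in("scene","top"):
    Q=np.load(n+".npy"); print(n)
    for c in((.6135,-.247),(.532,-.073),(.4487,-.2922)): hexfit(Q,c)
im=w["im"]; o=[cv2.resize(im[v-30:v+30,u-35:u+35],(390,334)) for u,v in((394,127),(212,153))]
save("z1",np.hstack(o))
E
```

```text
hex c [ 0.6122 -0.2476] yaw 1.2 n 216 315 mean err mm 0.03
hex c [ 0.5304 -0.0738] yaw 25.3 n 340 296 mean err mm 0.08
hex c [ 0.4482 -0.2935] yaw 27.9 n 178 6 mean err mm 0.22
scene
hex c [ 0.6126 -0.2477] yaw 1.2 n 215 44 mean err mm 0.7
hex c [ 0.531  -0.0736] yaw 26.9 n 168 44 mean err mm 0.79
hex c [ 0.4482 -0.2933] yaw 28.7 n 194 36 mean err mm 0.88
top
hex c [ 0.6116 -0.2461] yaw 1.3 n 47 13 mean err mm 0.61
hex c [ 0.5295 -0.0722] yaw 26.7 n 30 19 mean err mm 0.46
hex c [ 0.4477 -0.2917] yaw 26.2 n 53 17 mean err mm 0.66
```

View pics/z1.png

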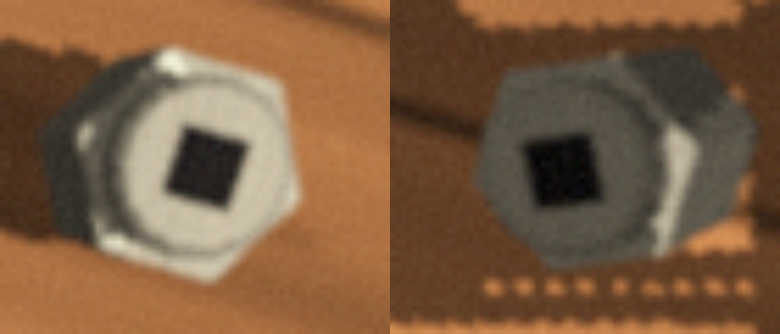

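S2 yaw 1.2° and S3 yaw ~25.5°, with all cameras agreeing. Both are grey in the crop. I'll take S3 (the nearest to the jig) first.

Call:
move_arm([
  [[0.017,-0.056,0],-0.17],
  [[0.035,-0.113,0.02],-0.34],
  [[0.035,-0.113,0.06],-0.51],
  [[0.035,-0.113,0.1],-0.668],
  [[0.035,-0.113,0.12],-0.668],
  [[0.035,-0.113,0.14],-0.668],
  [[0.035,-0.113,0.16],-0.668],
  [[0.035,-0.113,0.18],-0.668],
  [[0.035,-0.113,0.195],-0.668],
  [[0.035,-0.113,0.204],-0.668],
  [[0.035,-0.113,0.204],-0.668],
  [[0.035,-0.113,0.204],-0.668],
])

```text
time_s: 3.62
tool_pos: [0.531, -0.0732, 0.0272]
tool_rot: [179.9, -0.0, 55.5]
force: [-0.5, 0.1, -0.2]
grip_width: 0.0871
```

```bash
python3 -c "
from h import *
delta(.5304,-.0738,.026,55.5); print(env.get_obs()['tool_rot'])"
```

```text
time 3.62 delta [-0.0008 -0.0002  0.0012] turn 0.0001
[ 1.79935453e+02 -2.30473630e-02  5.55030266e+01]
```

Close with a firm grip, then lift to see the nut from above the jig.

Call:
move_arm([
  [[0,0,0],0],
  [[0,0,0],0],
  [[0,0,0],0],
  [[0,0,0],0],
  [[0,0,0],0],
  [[0,0,0],0],
  [[0,0,0],0],
  [[0,0,-0.02],0],
  [[0,0,-0.05],0],
  [[0,0,-0.1],0],
  [[0,0,-0.14],0],
  [[0,0,-0.17],0],
  [[0,0,-0.17],0],
], hand=1, squeeze=40)

```text
time_s: 5.25
tool_pos: [0.532, -0.073, 0.1997]
tool_rot: [179.7, -0.1, 55.5]
force: [0.0, -0.8, -3.0]
grip_width: 0.0381
```

```bash
python3 -c "
from h import *
delta(.524,.171,.2,63)"
```

```text
time 5.25 delta [ 0.1966 -0.1448 -0.0008] turn -0.1305
```

Call:
move_arm([
  [[0.03,-0.045,0],-0.05],
  [[0.06,-0.09,0],-0.1],
  [[0.1,-0.135,0],-0.13],
  [[0.1,-0.145,0],-0.13],
  [[0.1,-0.145,0],-0.13],
  [[0.1,-0.145,0],-0.13],
])

```text
time_s: 6.0
tool_pos: [0.4677, 0.0897, 0.1959]
tool_rot: [-180.0, 0.0, 62.8]
force: [0.1, -0.3, -2.9]
grip_width: 0.0377
```

```bash
python3 - <<'E'
from h import *
im,d,K,T,c=cam("wrist"); save("w2",im); np.savez("w2",im=im,d=d,T=T,K=K)
P=cloud(d,K,T); z=P[...,2]; r=np.hypot(P[...,0]-.524,P[...,1]-.171)
for a,b,R0 in((.036,.0397,.08),(.0398,.043,.03),(.053,.0585,.03),(.060,.064,.02)):
    q=P[(r<R0)&(z>a)&(z<b)][:,:2].astype(np.float32)*1000
    if len(q)>5: print(a,len(q),cv2.minEnclosingCircle(q),cv2.minAreaRect(q))
hexfit(P,(.524,.171),z0=.043,z1=.0525,a=.012,zs=(.056,.0575))
import h
q=P[(z>.014)&(z<.043)&(r<.14)][:,:2].astype(np.float32)*1000; print("jig",len(q),cv2.minAreaRect(q))
E
```

```text
0.036 4838 ((523.9027099609375, 168.89251708984375), 59.29939270019531) ((524.0501708984375, 169.68533325195312), (49.4551887512207, 109.84971618652344), 62.853355407714844)
0.0398 786 ((520.80810546875, 168.5667266845703), 23.40082359313965) ((522.64892578125, 169.61387634277344), (39.4531135559082, 42.49536895751953), 86.78959655761719)
0.053 490 ((524.15966796875, 169.64979553222656), 13.537565231323242) ((524.3154296875, 169.5742645263672), (27.068422317504883, 23.49005126953125), 63.03875732421875)
0.06 141 ((523.9775390625, 169.45724487304688), 5.836292743682861) ((523.908935546875, 169.6547088623047), (10.766746520996094, 10.545751571655273), 63.817047119140625)
hex c [0.5241 0.1696] yaw 32.8 n 16 297 mean err mm 0.02
jig 21438 ((520.05224609375, 161.78240966796875), (181.41172790527344, 120.16549682617188), 63.049949645996094)
```

View pics/w2.png

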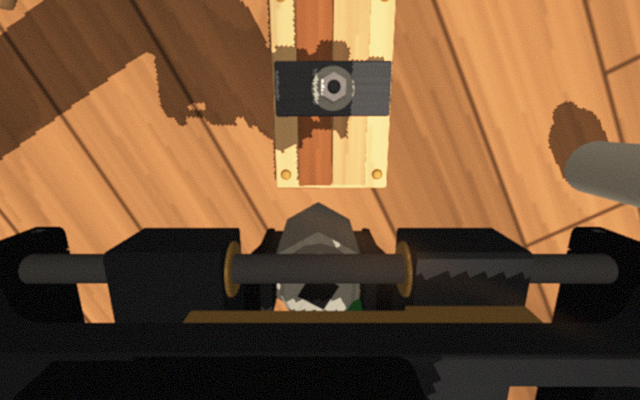

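Nut at (0.524, 0.1696), tool yaw 62.9° aligned (strap and hex agree).

```bash
python3 -c "
from h import *
delta(.5244,.1703,.093,62.9)"
```

```text
time 6.05 delta [0.0976 0.0135 0.103 ] turn -0.0018
```

Call:
move_arm([
  [[0.05,0.007,0],0],
  [[0.0976,0.0135,0.02],0],
  [[0.0976,0.0135,0.06],0],
  [[0.0976,0.0135,0.085],0],
  [[0.0976,0.0135,0.1],0],
  [[0.0976,0.0135,0.103],0],
  [[0.0976,0.0135,0.103],0],
  [[0.0976,0.0135,0.103],0],
])

```text
time_s: 7.05
tool_pos: [0.5249, 0.1723, 0.0947]
tool_rot: [179.9, -0.1, 62.9]
force: [-0.6, 0.0, -2.8]
grip_width: 0.0376
```

```bash
python3 -c "
from h import *
delta(.5244,.1703,.081,62.9)"
```

```text
time 7.05 delta [-0.002   0.0004  0.0137] turn 0.0006
```

Call:
move_arm([
  [[-0.002,0.0004,0],0],
  [[-0.002,0.0004,0.003],0],
  [[-0.002,0.0004,0.006],0],
  [[-0.002,0.0004,0.009],0],
  [[-0.002,0.0004,0.011],0],
  [[-0.002,0.0004,0.0135],0],
  [[-0.002,0.0004,0.0135],0],
])

```text
time_s: 7.92
tool_pos: [0.5234, 0.1704, 0.0834]
tool_rot: [180.0, 0.1, 63.0]
force: [-9.5, -4.0, 22.8]
grip_width: 0.0377
```

```bash
python3 -c "
from h import *
delta(.5244,.1703,.081,62.9); s=env.get_obs(); print(s['force'],s['wrist_torque'],s['tool_pos'])"
```

```text
time 7.92 delta [0.0004 0.001  0.0024] turn 0.0011
[-9.51391847 -3.96585513 22.78342282] [-0.95823027  2.2623003   0.06299974] [0.52337    0.170389   0.08343584]
```

Stopped at the nut-top height with 23 N. A small wiggle will separate misalignment from a misfit.

Call:
move_arm([
  [[-0.0015,0,0],0],
  [[-0.0015,0.0015,0],0],
  [[0,0.0015,0],0],
  [[0.0015,0.0015,0],0],
  [[0.0015,0,0],0],
  [[0.0015,-0.0015,0],0],
  [[0,-0.0015,0],0],
  [[-0.0015,-0.0015,0],0],
  [[0,0,0],0.05],
  [[0,0,0],-0.05],
  [[-0.001,0,0],0],
])

```text
time_s: 9.3
tool_pos: [0.5253, 0.1709, 0.0834]
tool_rot: [179.8, -0.2, 63.0]
force: [-1.6, -0.3, 13.7]
grip_width: 0.0378
```

```bash
python3 - <<'E'
from h import *
s=env.get_obs(); print(s['force'],s['wrist_torque'],s['tool_pos'])
im,d,K,T,c=cam("scene"); save("s2",im); P=cloud(d,K,T)
r=np.hypot(P[...,0]-.524,P[...,1]-.1696); z=P[...,2]
hexfit(P,(.524,.1696),z0=.062,z1=.1)
k=cv2.resize(im[110:240,270:450],(720,520)); save("s2z",k)
E
```

```text
[-1.6415672  -0.25666966 13.74163809] [0.07823171 0.39055151 0.06560872] [0.525275   0.17092239 0.08343043]
hex c [0.5251 0.1703] yaw 35.5 n 37 1 mean err mm 1.14
```

View pics/s2z.png

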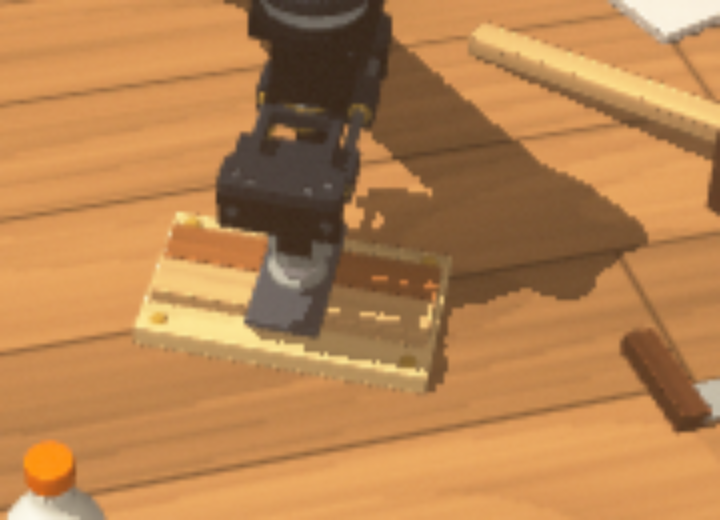

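The picture shows the socket standing on the nut, above the strap (zoom (300,265)), with no drop during the wiggle, so S3 doesn't fit. I'll put it back where it stood.

```bash
python3 -c "
from h import *
delta(.5310,-.0732,.14,55.5)"
```

```text
time 9.35 delta [-0.2144  0.1169 -0.0568] turn 0.1276
```

Call:
move_arm([
  [[0,0,-0.03],0],
  [[0,0,-0.057],0],
  [[-0.05,0.027,-0.057],0.04],
  [[-0.1,0.055,-0.057],0.08],
  [[-0.15,0.082,-0.057],0.127],
  [[-0.2,0.109,-0.057],0.127],
  [[-0.2144,0.117,-0.057],0.127],
  [[-0.2144,0.117,-0.03],0.127],
  [[-0.2144,0.117,0],0.127],
  [[-0.2144,0.117,0.025],0.127],
  [[-0.2144,0.117,0.035],0.127],
  [[-0.2144,0.117,0.04],0.127],
  [[-0.2144,0.117,0.04],0.127],
  [[-0.2144,0.117,0.04],0.127],
])

```text
time_s: 11.1
tool_pos: [0.5305, -0.0749, 0.041]
tool_rot: [179.9, -0.0, 55.7]
force: [0.3, 0.1, -2.7]
grip_width: 0.0375
```

```bash
python3 -c "
from h import *
delta(.5310,-.0732,.0268,55.5)"
```

```text
time 11.1 delta [ 0.0017 -0.0005  0.0142] turn 0.0032
```

Lower, settle, open in place, then rise.

Call:
move_arm([
  [[0.001,0,0.005],0],
  [[0.001,0,0.009],0],
  [[0.001,0,0.012],0],
  [[0.001,0,0.014],0],
  [[0.001,0,0.0145],0],
  [[0.001,0,0.0145],0],
  [[0.001,0,0.0145],0],
])

```text
time_s: 11.98
tool_pos: [0.53, -0.074, 0.0265]
tool_rot: [-180.0, 0.1, 55.7]
force: [-4.6, 0.6, 6.9]
grip_width: 0.0377
```

Call:
move_arm([
  [[0,0,0],0],
  [[0,0,0],0],
  [[0,0,0],0],
  [[0,0,0],0],
  [[0,0,0],0],
  [[0,0,-0.02],0],
  [[0,0,-0.05],0],
  [[0,0,-0.09],0],
  [[0,0,-0.13],0],
  [[0,0,-0.15],0],
  [[0,0,-0.15],0],
], hand=-1)

```text
time_s: 13.35
tool_pos: [0.5318, -0.074, 0.1784]
tool_rot: [179.7, -0.1, 55.7]
force: [-0.0, -1.2, -0.1]
grip_width: 0.0869
```

```bash
python3 - <<'E'
from h import *
for n in("wrist","top"):
    im,d,K,T,c=cam(n); socks(n,im,d,K,T)
    P=cloud(d,K,T); hexfit(P,(.531,-.074)); hexfit(P,(.6122,-.2476)); hexfit(P,(.4482,-.2933))
delta(.6122,-.2476,.12,31.2); delta(.6122,-.2476,.026,31.2)
E
```

```text
wrist px [486.  26.] 292 c [ 0.7199 -0.0332] r 11.5 z 0.0655 rgb [92. 84. 71.]
wrist px [315. 201.] 1014 c [ 0.5295 -0.0745] r 16.5 z 0.0639 rgb [151. 141. 122.]
wrist px [244. 250.] 68 c [ 0.4487 -0.0758] r 6.4 z 0.0622 rgb [ 40. 104.  44.]
wrist px [354. 291.] 445 c [ 0.5131 -0.1658] r 16.1 z 0.064 rgb [ 70. 127.  61.]
hex c [ 0.5294 -0.0747] yaw 25.8 n 253 374 mean err mm 0.03
hex c [ 0.6122 -0.2476] yaw 0.0 n 0 0 mean err mm 0.0
hex c [ 0.4482 -0.2933] yaw 0.0 n 0 0 mean err mm 0.0
top px [431. 184.] 87 c [ 0.6106 -0.2457] r 17.2 z 0.0633 rgb [128. 125. 115.]
top px [446. 237.] 87 c [ 0.4474 -0.2916] r 16.6 z 0.064 rgb [129. 125. 115.]
hex c [ 0.5309 -0.0711] yaw 11.9 n 1 0 mean err mm 0.0
hex c [ 0.6116 -0.2462] yaw 59.9 n 52 12 mean err mm 0.65
hex c [ 0.4476 -0.292 ] yaw 27.3 n 51 21 mean err mm 0.53
time 13.45 delta [-0.097   0.1658  0.0556] turn 0.4273
time 13.45 delta [-0.097   0.1658  0.1496] turn 0.4273
```

S3 stands upright (top at 64 mm). Next S2.

Call:
move_arm([
  [[-0.025,0.045,0],0.11],
  [[-0.05,0.09,0],0.22],
  [[-0.08,0.135,0],0.33],
  [[-0.097,0.166,0.02],0.427],
  [[-0.097,0.166,0.055],0.427],
  [[-0.097,0.166,0.08],0.427],
  [[-0.097,0.166,0.1],0.427],
  [[-0.097,0.166,0.12],0.427],
  [[-0.097,0.166,0.135],0.427],
  [[-0.097,0.166,0.146],0.427],
  [[-0.097,0.166,0.149],0.427],
  [[-0.097,0.166,0.149],0.427],
  [[-0.097,0.166,0.149],0.427],
])

```text
time_s: 15.08
tool_pos: [0.6133, -0.2479, 0.0274]
tool_rot: [179.9, -0.0, 31.2]
force: [0.6, -0.1, -0.2]
grip_width: 0.0874
```

```bash
python3 -c "
from h import *
delta(.6122,-.2476,.026,31.2)"
```

```text
time 15.07 delta [-0.0007 -0.0008  0.0014] turn 0.0003
```

Call:
move_arm([
  [[-0.0007,0,0],0],
  [[-0.0007,0,0],0],
  [[-0.0007,0,0],0],
  [[-0.0007,0,0],0],
  [[-0.0007,0,0],0],
  [[-0.0007,0,0],0],
  [[-0.0007,0,0],0],
  [[0,0,-0.02],0],
  [[0,0,-0.05],0],
  [[0,0,-0.09],0],
  [[0,0,-0.12],0],
  [[0,0,-0.12],0],
], hand=1, squeeze=40)

```text
time_s: 16.58
tool_pos: [0.6147, -0.248, 0.1503]
tool_rot: [179.7, -0.2, 31.2]
force: [0.1, 0.0, -3.3]
grip_width: 0.0378
```

```bash
python3 -c "
from h import *
delta(.524,.1698,.15,63); delta(.524,.1698,.093,63)"
```

```text
time 16.57 delta [ 0.1391 -0.4043 -0.0013] turn -0.5546
time 16.57 delta [ 0.1389 -0.4046  0.0557] turn -0.5546
```

Call:
move_arm([
  [[0.016,-0.045,0],-0.06],
  [[0.031,-0.09,0],-0.12],
  [[0.047,-0.135,0],-0.18],
  [[0.062,-0.18,0],-0.25],
  [[0.078,-0.225,0],-0.31],
  [[0.093,-0.27,0],-0.38],
  [[0.108,-0.315,0],-0.45],
  [[0.124,-0.36,0],-0.51],
  [[0.139,-0.4045,0],-0.555],
  [[0.139,-0.4045,0.02],-0.555],
  [[0.139,-0.4045,0.04],-0.555],
  [[0.139,-0.4045,0.05],-0.555],
  [[0.139,-0.4045,0.05],-0.555],
  [[0.139,-0.4045,0.05],-0.555],
])

```text
time_s: 18.32
tool_pos: [0.5225, 0.1698, 0.0969]
tool_rot: [180.0, -0.0, 62.9]
force: [0.3, 0.5, -3.1]
grip_width: 0.0378
```

```bash
python3 -c "
from h import *
delta(.5243,.1702,.081,62.9)"
```

```text
time 18.32 delta [0.0011 0.0014 0.0159] turn 0.0008
```

Call:
move_arm([
  [[0.001,0.001,0],0],
  [[0.001,0.001,0.003],0],
  [[0.001,0.001,0.006],0],
  [[0.001,0.001,0.009],0],
  [[0.001,0.001,0.012],0],
  [[0.001,0.001,0.015],0],
  [[0.001,0.001,0.016],0],
  [[0.001,0.001,0.016],0],
])

```text
time_s: 19.32
tool_pos: [0.5232, 0.1707, 0.0805]
tool_rot: [-180.0, 0.0, 63.0]
force: [-0.5, -0.4, -4.1]
grip_width: 0.0378
```

```bash
python3 -c "
from h import *
delta(.5243,.1702,.068,62.9); s=env.get_obs(); print(s['force'],s['wrist_torque'],s['tool_pos'])"
```

```text
time 19.32 delta [0.     0.0012 0.0125] turn 0.002
[-0.53560451 -0.44075012 -4.05825268] [-0.04221433 -0.09789362  0.00389153] [0.52324092 0.17070757 0.08045917]
```

At 80.5 mm with no contact force, it is already 3.5 mm past the nut's top. S2 is sliding on, so I continue down.

Call:
move_arm([
  [[0,0.0005,0.002],0],
  [[0,0.0005,0.004],0],
  [[0,0.0005,0.006],0],
  [[0,0.0005,0.008],0],
  [[0,0.0005,0.01],0],
  [[0,0.0005,0.012],0],
  [[0,0.0005,0.013],0],
  [[0,0.0005,0.0135],0],
  [[0,0.0005,0.0135],0],
])

```text
time_s: 20.45
tool_pos: [0.5236, 0.1705, 0.0674]
tool_rot: [180.0, 0.0, 63.0]
force: [-3.2, -1.2, 3.1]
grip_width: 0.0375
```

```bash
python3 -c "
from h import *
delta(.5243,.1702,.068,62.9); s=env.get_obs(); print(s['force'],s['wrist_torque'],s['tool_pos'])"
```

```text
time 20.45 delta [ 0.0001  0.0007 -0.0006] turn 0.002
[-3.22097134 -1.2312845   3.07078134] [-0.29885289  0.59956568  0.03170106] [0.5236045  0.17048191 0.06744973]
```

Contact with the washer came at the expected height. A slight extra press and hold, then check.

Call:
move_arm([
  [[0,0,0.0005],0],
  [[0,0,0.001],0],
  [[0,0,0.001],0],
  [[0,0,0.001],0],
  [[0,0,0.001],0],
  [[0,0,0.001],0],
])

```text
time_s: 21.2
tool_pos: [0.5236, 0.1705, 0.0674]
tool_rot: [180.0, 0.1, 63.0]
force: [-5.5, -1.6, 12.3]
grip_width: 0.0375
```

```bash
python3 - <<'E'
from h import *
s=env.get_obs(); print(s['force'],s['wrist_torque'],s['tool_pos'],s['tool_rot'],s['grip_width'],abs(s['joint_velocities']).max())
im,d,K,T,c=cam("scene"); P=cloud(d,K,T); socks("scene",im,d,K,T)
for c in((.5294,-.0747),(.4482,-.2933)): hexfit(P,c)
save("s3",cv2.resize(im[110:280,130:410],(800,486)))
E
```

```text
[-5.519751   -1.64078301 12.32329547] [-0.48133178  1.24294065 -0.03303679] [0.52362943 0.17050713 0.06743445] [1.79975764e+02 5.98634472e-02 6.30110100e+01] 0.03748064210979568 0.19284183995924833
scene px [248. 163.] 85 c [ 0.4375 -0.0794] r 17.5 z 0.0633 rgb [ 77. 143.  63.]
scene px [167. 179.] 96 c [ 0.4509 -0.2915] r 17.3 z 0.0636 rgb [158. 150. 134.]
scene px [254. 187.] 96 c [ 0.5296 -0.0736] r 17.5 z 0.0635 rgb [161. 152. 134.]
scene px [218. 189.] 106 c [ 0.5158 -0.1652] r 18.0 z 0.0635 rgb [ 72. 140.  62.]
hex c [ 0.5298 -0.0739] yaw 23.2 n 169 44 mean err mm 0.93
hex c [ 0.4485 -0.293 ] yaw 28.1 n 190 41 mean err mm 0.94
```

View pics/s3.png

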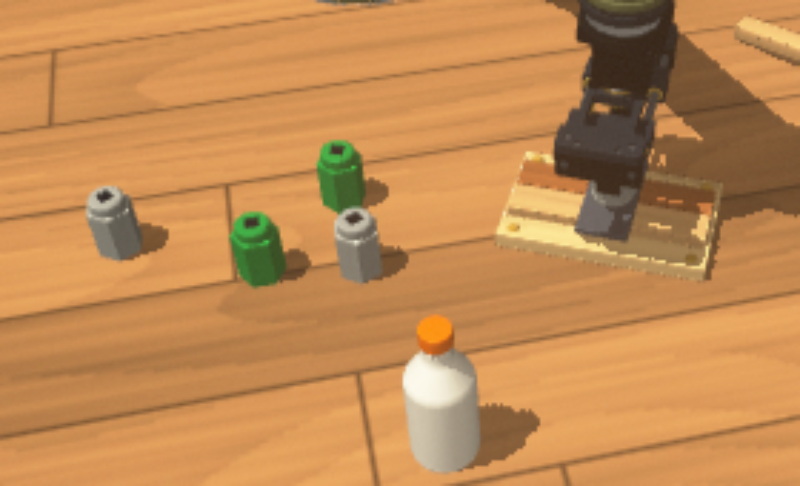

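The picture shows both spare grey sockets upright at zoom (112,222) and (358,243), and the gripper holding S2 low on the nut at (605,190).

```bash
python3 -c "
from h import *
print(env.sign_off())"
```

```text
the job is handed in; nothing more can be done
None
```

The second socket I tried fits, and it is now fully seated on the nut and still gripped. It stood at (0.612, -0.248). I handed the job in at about 21 s of the 72 s allowed; the hand-in gives no verdict.

- **First socket, at (0.530, -0.074):** it stopped on the nut's top with 23 N and did not drop during a small wiggle. I stood it back in its place.
- **Fitting socket:** it slid past the nut's top without force and met the washer at the expected height (TCP at 67.4 mm). An extra 1 mm of commanded push raised the force to 12 N without any further descent. The tool's tilt reads under 0.1°, and the grip opening is 37.5 mm with a 40 N squeeze set.
- **Third socket, at (0.448, -0.293):** never touched.

In the last scene picture both spare sockets stand upright with their tops at about 64 mm. I did not re-measure the glue bottle, mallet or try square at the end, but no move came near them.

A few readings were less clean:
- **TCP position:** the readings wandered by 1–2 mm between moves.
- **Side load:** about 5 N of sideways force remains on the seated socket.
- **Seating depth:** I took it from the TCP height and the contact force, because the gripper hides the socket's underside from the cameras.

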